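# Set a shaft's flat to the front and hold the collar on it

## Task

First push the jig's open drawer fully home until it clicks in at its detent. Then turn the upright shaft until its flat, which the fingers can feel, faces the drawer's front, and hold the collar with the set screw on that flat: collar slid down without force over the shaft, level, its upper face flush with the shaft's end, its screw pointing to the drawer's front. Finish still holding the collar there in the gripper, with the drawer home, and leave the other things on the bench where they are.

Things in the scene. Friction and masses are not known exactly. Their poses are not given: they have to be found in the camera images.
- jig: Fixed aluminium guide on the bench, 190 x 184 mm, side rails 55 mm high, back plate 72 mm high. Origin: underside, straight below the shaft's axis when the drawer is home. Its x axis points from the drawer's front to the jig's back, z up; the drawer slides out along its -x. Its place and yaw vary.
- drawer (a joint): How far the drawer stands out of the jig, in m: 0 is home against the stop (range 0 to 0.10). Slides with about 1.5 N of friction; a sprung detent must be overcome from 14 to 7 mm before home (about 7 N), then it pulls the drawer in by itself and keeps it there.
- drawer_front (a point): Centre of the drawer's flat front face (a grey plate 160 mm wide, from 16 to 68 mm above the bench), 45 mm above the bench, 81 mm in front of the shaft's axis. Same axes as the jig: x points into the jig. The drawer is pushed here.
- shaft_top (a point): Point on the shaft's axis at its upper end, 150 mm above the bench. It rides on the drawer and does NOT turn with the shaft: axes as the jig (x to the back, z up). The steel shaft is 24 mm thick, stands 75 mm out of a bearing boss 44 mm thick, and has a 1.5 mm chamfer at its end. It turns about z with 0.08 N m of friction.
- shaft_grip (a point): Point on the shaft's axis 22 mm below its end, a good height to grip it; axes as shaft_top, not turning with the shaft. The upper 45 mm of the shaft are D-shaped: one flat, 7 mm from the axis, 19.5 mm wide; fingers close to 19 mm across the flat, 24 mm across the round. The flat starts 50 to 85 degrees anticlockwise (from above) from the drawer's front; its angle is not reported.
- bearing (a point): Centre of the boss's top, 75 mm above the bench, where the shaft leaves it; axes as the jig. How the shaft behaves: it is oiled (friction about 0.1), so fingers slip on the round; but when they close firmly (40 N) within about 20 degrees of square to the flat, the flat swings square against one finger and the shaft then turns with the gripper.
- collar: Loose steel collar, 44 mm outside, 28 mm high, bore 26.5 mm, about 0.16 kg, lying on the bench, bore upright. Origin: centre of its underside, z up along the bore. Its set screw lies along its -x axis. Grip it across its y axis, clear of the screw. At the start the screw points from it towards the robot's side (world -x) within 50 degrees.
- collar_screw (a point): Outer end of the set screw's head (13 mm thick, 8 mm out of the collar), 30 mm from the collar's axis along the collar's -x, 14 mm above its underside. The screw's tip, 10 mm wide, stands into the bore to 8.3 mm from the axis, so the collar goes down over the D-shaft only with its screw over the flat (about 12 degrees of play either way).
- spacer: Plain steel ring without a screw, 44 mm outside, 16 mm high; not needed. Origin: centre of its underside.
- oiler: Small white plastic bottle with a black cap, 38 mm thick, 75 mm high; not needed. Origin: centre of its underside.
- channel_a: Black plastic channel, 200 x 60 x 30 mm, long along x; not needed. Origin: centre of its underside.
- channel_b: Black plastic channel, 140 x 60 x 30 mm, long along x; not needed. Origin: centre of its underside.
- parts_box: Open white plastic box, 150 x 110 x 55 mm, with small parts; not needed. Origin: centre of its underside.
- scraper: Flat yellow plastic scraper, 90 x 55 x 5 mm; not needed. Origin: centre of its underside.
- screwdriver: Screwdriver lying along its x, about 200 mm long; not needed.

How it is judged:
On the way:
1. the drawer is pushed home, seated at its detent, before the collar is taken (value of joint drawer below 0.003 m and distance of collar from where it was at the start of the episode below 0.01 m), for 0.2 s.
At the end, for the whole second after the job is handed in: Drawer within 3 mm of home; collar gripped by the fingers (over 2 N) and at rest round the shaft: axes within 4 mm, tilt under 0.1 rad, upper face within 5 mm of flush with the shaft's end, end of the screw within 8 mm sideways of straight to the drawer's front (value of joint drawer below 0.003 m and z of collar in the frame of shaft_top between -0.033 and -0.023 m and horizontal distance between collar and shaft_top below 0.004 m and angle between collar's own z axis and vertical below 0.1 rad and x of collar_screw in the frame of shaft_top below -0.024 m and y of collar_screw in the frame of shaft_top between -0.008 and 0.008 m and contact force between the fingers and collar above 2 N and linear speed of collar below 0.02 m/s); the arm keeps its last pose, push and grip.
It fails at once if another thing on the bench is shifted by more than 30 mm (distance of any of spacer, oiler, channel_a, channel_b, parts_box, scraper, screwdriver from where it was at the start of the episode above 0.03 m).
It fails at once if the collar is forced against the jig, drawer or shaft with over 40 N (contact force between collar and jig above 40 N).
It also fails if it takes over 72 s, if anything falls off the work surface, if the arm or the gripper's body presses on something with over 40 N, if the wrist force passes 120 N, or if a joint passes its speed limit or range.

## Robot

A 7-joint arm with a two-finger parallel gripper is mounted at the origin on the work surface. World frame = base frame: x ahead of the robot, y to its left, z up, the work surface at z = 0. Lengths are in m, angles in rad, forces in N, time in s.
With the tool pointing down it reaches from about 0.35 to 0.9 m from the base axis. Payload 7.2 kg.
Tool frame: the origin (TCP) lies at the very end of the fingers, on their centre line; the grasp point (between the pads) lies 19 mm behind it (bot.hold_point_z is the distance from the TCP to the grasp point, in m); z points along the fingers, y is the line along which they close (so a half turn about z gives the same grasp; the last joint's range is limited). The gripper opens to 88 mm and grips with 3 to 60 N. Pads are 20 mm wide; open, the fingers measure 115 mm over their backs; the gripper's body (75 mm by 178 mm) begins 61 mm behind the grasp point.
Start: joints at [-1.301, 0.411, -0.013, 1.596, 0.006, 1.134, -0.082], TCP at [0.207, 0.59, 0.223] pointing down, gripper open.
Joint ranges: [-2.95, 2.95], [-0.29, 1.99], [-1.47, 1.44], [0.14, 2.54], [-1.03, 4.17], [0.13, 1.85], [-2.86, 2.86]. Speed limits (rad/s): [2.39, 2.39, 3.01, 3.01, 3.14, 3.14, 3.14].

## Interface

Orientations are given as a unit quaternion [x, y, z, w].
In Python, from rig import bot gives the robot as it stands.
- The arm moves only by the tool move_arm, never from a script. Its argument "series" is one flat list of numbers, 5 for each row, row after row: the opening, from 0 (shut) to 1 (fully open), then the shift along the tool's x, y, z in mm, then the turn about the tool's z in degrees. In form: [grip, tx, ty, tz, spin, grip, tx, ty, tz, spin, ...]. A call has 1 to 5 rows; each row is the pose to reach, as a shift and turn from the pose commanded when the call began, along the tool's axes at that moment; what a row does not reach only later rows make up. A row lasts 1/8 s, in which the tool goes at most 62.5 mm and 10.7 degrees, less where a joint would pass 70% of its speed; a pose out of reach is approached as far as the arm can. A call with a gripper value outside its range is refused whole. The fingers move at their own pace and stop on an object; the grip force is fixed at half the most. Time passes only in rows, so rows that repeat a pose let the fingers close. It gives the time, the measured TCP pose, the force, the opening and the grip force at its end, in the units of the state.
- bot.observe(): the state, without advancing time (a new reading comes with each control period).
- bot.read_camera(name): name is "scene" or "top"; returns the picture (420x560x3 uint8, blue, green, red); there is no depth.
- bot.camera_params(name): a dict with "vertical_fov" (degrees; the focal length in pixels is half the picture's height over the tangent of half this angle, whatever the lens; pixels are square), "cx", "cy" (the principal point, pixels), "dist_coeffs" ([k1, k2, p1, p2, k3] as OpenCV has them; the pictures are not rectified), "world_to_cam" (4x4, takes a point from world to camera coordinates). Camera axes: x right, y down, z forward; pixel columns grow to the right and rows downward; lengths in m; the calibration is good to about 2 mm. A picture is of the moment at which its call begins. camera_params takes no time and is no camera call.
- bot.finish_job(): hands the job in; it is judged then, once.
The state is a dict: "clock": time; "qpos": joint angles; "qvel": joint speeds; "tau": joint torques, N m; "tcp_pos": TCP position; "ee_rot": TCP orientation; "force": force on the tool from outside, world axes, zero at the start; "ft_torque": the same for the moment, N m; "opening": finger opening in m; "grasp_force": force on a finger pad.
Only numpy, scipy, OpenCV 4.12 (cv2) and the standard library are available. Lean on these libraries where they do the work, as an engineer would, in place of code of your own. Each camera call takes 0.05 s, during which the arm holds its last target. There are 200 camera calls.

## Working session

There is one attempt and no reset: what is moved stays moved. The work goes in short steps, Python scripts to look and compute and a tool call to move; the robot and the scene stay as the last step left them, time stands still between calls to the robot, and variables do not carry over. Pictures are saved under pics/ and viewed, at most 10 in all, crops included, and the job is handed in when it is done.

Besides the shell and the picture viewer there is one more tool, called after ">>>" as name(argument=value, ...) on one line, values as JSON. move_arm: Moves the arm, as the interface text tells. Its arguments: {"type":"object","properties":{"series":{"type":"array","items":{"type":"number"}}},"required":["series"]}

```bash
ls; mkdir -p pics
python3 - <<'E'
from rig import bot
import cv2
for n in("scene","top"):
    im=bot.read_camera(n); cv2.imwrite(f"pics/{n}0.png",im)
    p=bot.camera_params(n); print(n,p)
s=bot.observe(); print(s)
E
```

```text
pics
scene {'vertical_fov': 50.22582055758423, 'cx': 278.9365353623506, 'cy': 207.33345080240312, 'dist_coeffs': array([0.03302182, 0.        , 0.        , 0.        , 0.        ]), 'world_to_cam': array([[ 0.5337038 ,  0.84565419,  0.00540788, -0.26698584],
       [ 0.62604635, -0.39079107, -0.67479502, -0.22992755],
       [-0.56852988,  0.36352625, -0.73798539,  1.51194025],
       [ 0.        ,  0.        ,  0.        ,  1.        ]])}
top {'vertical_fov': 42.43578362064831, 'cx': 284.76614800229197, 'cy': 203.9437792417298, 'dist_coeffs': array([-0.00870321,  0.        ,  0.        ,  0.        ,  0.        ]), 'world_to_cam': array([[ 0.01019234, -0.99988915, -0.01085396,  0.01080984],
       [-0.98618171, -0.0082565 , -0.16546139,  0.50779295],
       [ 0.16535343,  0.01239042, -0.98615654,  1.65862679],
       [ 0.        ,  0.        ,  0.        ,  1.        ]])}
{'clock': 0.1, 'qpos': array([-1.30118716,  0.41185419, -0.01274726,  1.5969061 ,  0.00558538,
        1.13430391, -0.08220187]), 'qvel': array([ 0.00168931,  0.00014521,  0.00084977, -0.00337028,  0.00017899,
        0.00225069,  0.00064683]), 'tau': array([ 2.35584761e-03, -5.89102721e+01,  6.43410590e-01, -2.91704947e+01,
       -5.38756256e-02,  1.45017594e-02,  7.33422257e-05]), 'tcp_pos': array([0.20700468, 0.58926361, 0.22189383]), 'ee_rot': array([ 1.68078831e-01,  9.85773296e-01, -7.13203817e-04, -8.42780822e-05]), 'force': array([-0.49152717,  0.01771174,  0.71658467]), 'ft_torque': array([ 0.03101832, -0.01714585, -0.00622016]), 'grasp_force': 0.0, 'opening': 0.0876552064388732}
```

View pics/scene0.png

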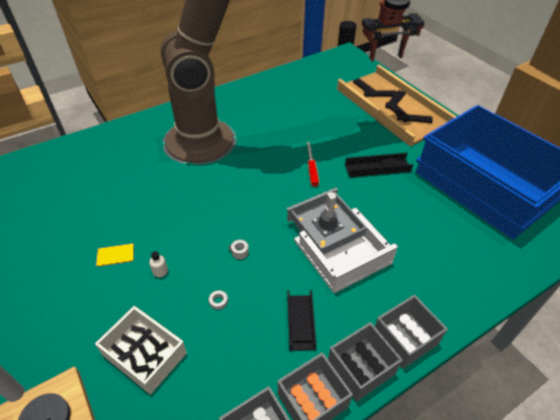

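View pics/top0.png

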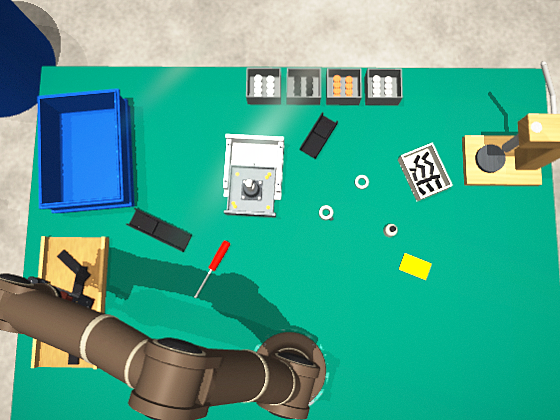

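The scene view shows the drawer standing out of the jig towards the robot, the shaft at about (328,215), and rings at (240,249) and (218,300). In the top view the jig is at about (253,175) and the rings are at (326,212) and (362,182). I'll enlarge the jig and the rings.

```bash
cat > h.py <<'E'
from rig import bot
import cv2, numpy as np
def ray(n,u,v,z):
    p=bot.camera_params(n); f=210/np.tan(np.radians(p["vertical_fov"]/2))
    K=np.array([[f,0,p["cx"]],[0,f,p["cy"]],[0,0,1]])
    x=cv2.undistortPoints(np.array([[[u,v]]],float),K,p["dist_coeffs"])[0,0]
    T=p["world_to_cam"];R=T[:3,:3];c=-R.T@T[:3,3];d=R.T@[x[0],x[1],1]
    return (c+d*(z-c[2])/d[2]).round(4)
def proj(n,P):
    p=bot.camera_params(n); f=210/np.tan(np.radians(p["vertical_fov"]/2))
    K=np.array([[f,0,p["cx"]],[0,f,p["cy"]],[0,0,1]])
    T=p["world_to_cam"]
    return cv2.projectPoints(np.array(P,float).reshape(-1,3),cv2.Rodrigues(T[:3,:3])[0],T[:3,3],K,p["dist_coeffs"])[0][:,0].round(1)
def crop(im,u,v,w,h,k):
    return cv2.resize(im[v:v+h,u:u+w],None,fx=k,fy=k,interpolation=cv2.INTER_CUBIC)
E
python3 - <<'E'
from h import *
t=cv2.imread("pics/top0.png");s=cv2.imread("pics/scene0.png")
a=crop(t,215,125,160,100,5)   # 800x500
cv2.imwrite("pics/c1.png",a)
b=np.vstack([crop(s,280,180,120,115,5)[:, :],])
c=np.zeros((575,200,3),np.uint8)
c[:200]=crop(s,225,235,30,30,20/3)[:200,:200]; c[200:400]=crop(s,203,285,30,30,20/3)[:200,:200]
cv2.imwrite("pics/c2.png",np.hstack([b,c]))
for n,u,v in[("top",326,212),("top",362,182),("scene",240,248),("scene",218,299)]: print(ray(n,u,v,.02))
E
```

```text
[ 0.4866 -0.1154  0.02  ]
[ 0.5848 -0.2309  0.02  ]
[ 0.4885 -0.1137  0.02  ]
[ 0.5945 -0.2321  0.02  ]
```

View pics/c1.png

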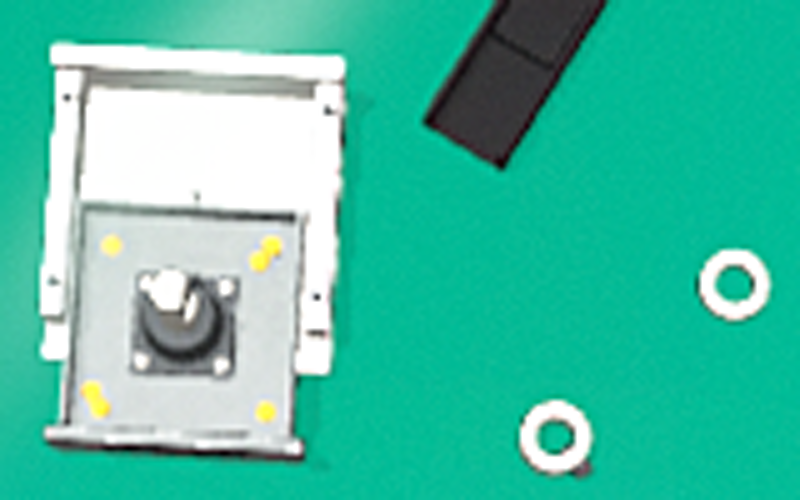

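View pics/c2.png

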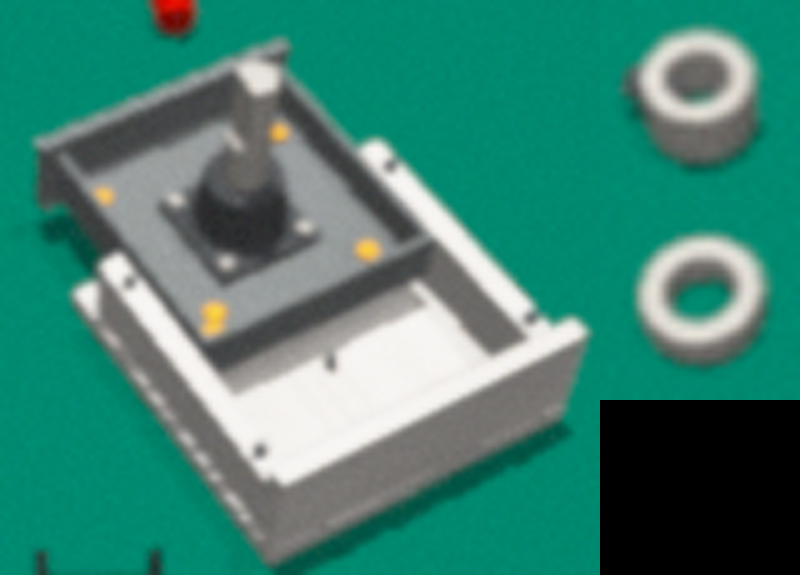

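The top crop puts the collar's top centre at about (555,437), with the screw towards (585,468). The ring at (735,285) has no screw, so it is the spacer. The shaft top is near (168,287) in the top crop and (259,77) in the scene crop. The drawer front's top edge runs (45,432)–(302,450) and the back plate's rear edge (52,45)–(345,60).

Run:
```python
from h import *
def T(x,y,z): return ray("top",215+(x+.5)/5-.5,125+(y+.5)/5-.5,z)
def S(x,y,z): return ray("scene",280+(x+.5)/5-.5,180+(y+.5)/5-.5,z)
def C(x,y,z): return ray("scene",225+(x-600+.5)/6.667-.5,235+(y+.5)/6.667-.5,z)
print("collar",T(555,437,.028),C(697,80,.028),"screw",T(585,468,.014),C(633,83,.014))
print("shaft",T(168,287,.15),S(259,77,.15), "boss", T(183,318,.075),S(240,190,.075))
print("front T",T(45,432,.068),T(302,450,.068)," S",S(38,143,.068),S(283,42,.068))
print("back T",T(52,45,.072),T(345,60,.072)," S",S(280,487,.072),S(588,328,.072))
t=lambda a,b:np.degrees(np.arctan2(-(b-a)[0],(b-a)[1]))
for a,b in[(T(302,450,.068),T(45,432,.068)),(S(283,42,.068),S(38,143,.068)),(T(345,60,.072),T(52,45,.072)),(S(280,487,.072),S(588,328,.072))]:print(t(a,b),np.linalg.norm(b-a))
```

```text
collar [ 0.4853 -0.1136  0.028 ] [ 0.4888 -0.116   0.028 ] screw [ 0.4677 -0.1336  0.014 ] [ 0.4668 -0.1338  0.014 ]
shaft [0.5547 0.1233 0.15  ] [0.5548 0.121  0.15  ] boss [0.5508 0.1197 0.075 ] [0.5613 0.1123 0.075 ]
front T [0.4797 0.2042 0.068 ] [0.4698 0.045  0.068 ]  S [0.4717 0.0439 0.068 ] [0.4802 0.2029 0.068 ]
back T [0.7267 0.2065 0.072 ] [0.7181 0.021  0.072 ]  S [0.7191 0.0193 0.072 ] [0.7251 0.2069 0.072 ]
-3.558409138551774 0.15950752333354062
176.93993095884093 0.15922703916106712
-2.6543996258068017 0.18569924609432317
-1.8318631784391635 0.1876959243031132
```

```bash
cat >> h.py <<'E'
def to(P,phi=None):
    "shift (mm) and spin (deg) in tool axes to TCP position P with tool y azimuth phi (deg, mod 180)"
    from scipy.spatial.transform import Rotation as Ro
    s=bot.observe();R=Ro.from_quat(s["ee_rot"]).as_matrix()
    d=R.T@(np.array(P)-s["tcp_pos"])*1000
    a=np.degrees(np.arctan2(R[1,1],R[0,1]))
    sp=0 if phi is None else -((phi-a+90)%180-90)
    print("to",P,phi,"->",d.round(1),"spin",round(sp,1),"| phi",a.round(1))
def st():
    s=bot.observe(); print({k:np.round(s[k],4) for k in("clock","qpos","tcp_pos","force","opening","grasp_force")})
E
python3 - <<'E'
from h import *
print(ray("top",226,243,.03),ray("top",197,296,.01),ray("scene",314,184,.015),ray("scene",314,163,.02))
to([.42,.126,.2],87.3)
E
```

```text
[0.3841 0.1986 0.03  ] [0.2193 0.2871 0.01  ] [0.3918 0.1931 0.015 ] [0.3193 0.244  0.02  ]
to [0.42, 0.126, 0.2] 87.3 -> [-354.5 -366.5   22.4] spin -16.7 | phi 70.6
```

>>> move_arm(series=[0, -354, -366, 22, -17, 0, -354, -366, 22, -17, 0, -354, -366, 22, -17, 0, -354, -366, 22, -17, 0, -354, -366, 22, -17])

```text
clock: 0.72
tcp_pos: [0.3381, 0.3039, 0.209]
ee_rot: [0.021, 1.0, 0.0, 0.0]
force: [1.0, -0.0, 0.3]
opening: 0.0411
grasp_force: 0.0
```

Run:
```python
from h import *
st();to([.42,.125,.2],87.3)
to([.435,.125,.04],87.3)
```

```text
{'clock': np.float64(0.725), 'qpos': array([-0.8809,  0.1324,  0.0464,  2.0106, -0.0073,  0.9987,  0.6987]), 'tcp_pos': array([0.3381, 0.3039, 0.209 ]), 'force': array([ 0.9775, -0.0446,  0.2599]), 'opening': np.float64(0.0411), 'grasp_force': np.float64(0.0)}
to [0.42, 0.125, 0.2] 87.3 -> [ -89.2 -175.4    9. ] spin 0.3 | phi 87.6
to [0.435, 0.125, 0.04] 87.3 -> [-104.2 -174.8  169. ] spin 0.3 | phi 87.6
```

>>> move_arm(series=[0, -86, -165, 9, 0, 0, -86, -165, 9, 0, 0, -86, -165, 9, 0, 0, -86, -165, 9, 0, 0, -86, -165, 9, 0])

```text
clock: 1.35
tcp_pos: [0.4164, 0.1381, 0.2]
ee_rot: [0.021, 1.0, 0.0, -0.0]
force: [0.3, 0.3, -0.4]
opening: 0.0005
grasp_force: 0.0
```

Run:
```python
from h import *
st();to([.425,.125,.2],87.3);to([.425,.125,.04],87.3)
to([.46,.1235,.04],87.3)
```

```text
{'clock': np.float64(1.35), 'qpos': array([-0.6232,  0.1103,  0.2101,  2.0635, -0.0283,  0.9707,  1.131 ]), 'tcp_pos': array([0.4164, 0.1381, 0.2   ]), 'force': array([ 0.3307,  0.287 , -0.4164]), 'opening': np.float64(0.0005), 'grasp_force': np.float64(0.0)}
to [0.425, 0.125, 0.2] 87.3 -> [ -9.2 -12.7   0. ] spin 0.3 | phi 87.6
to [0.425, 0.125, 0.04] 87.3 -> [ -9.2 -12.7 160. ] spin 0.3 | phi 87.6
to [0.46, 0.1235, 0.04] 87.3 -> [-44.3 -12.8 160. ] spin 0.3 | phi 87.6
```

>>> move_arm(series=[0, -9, -13, 60, 0, 0, -9, -13, 120, 0, 0, -9, -13, 160, 0, 0, -34, -13, 160, 0, 0, -44, -13, 160, 0])

```text
clock: 1.98
tcp_pos: [0.4605, 0.1246, 0.0396]
ee_rot: [0.019, 1.0, 0.0, -0.0]
force: [0.8, -0.2, 0.9]
opening: 0.0007
grasp_force: 0.5
```

>>> move_arm(series=[0, -12, 1, 0, 0, 0, -24, 1, 0, 0, 0, -36, 2, 0, 0, 0, -44, 2, 0, 0, 0, -46, 2, 0, 0])

```text
clock: 2.6
tcp_pos: [0.5075, 0.123, 0.0405]
ee_rot: [0.021, 1.0, 0.0, 0.001]
force: [-0.4, -0.2, -0.1]
opening: 0.0008
grasp_force: 0.0
```

Run:
```python
from h import *
st();im=bot.read_camera("top");cv2.imwrite("pics/t1.png",crop(im,215,125,100,100,6))
```

```text
{'clock': np.float64(2.6), 'qpos': array([-0.4814,  0.479 ,  0.1923,  2.023 , -0.1458,  0.6505,  1.3352]), 'tcp_pos': array([0.5075, 0.123 , 0.0405]), 'force': array([-0.3739, -0.1714, -0.0737]), 'opening': np.float64(0.0008), 'grasp_force': np.float64(0.0)}
```

View pics/t1.png

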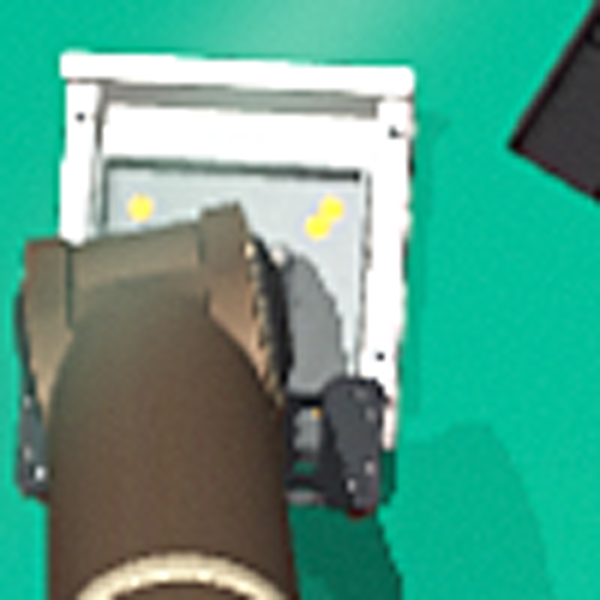

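The drawer has moved in part of the way, and its rear edge still has about 30 mm to go. I'll keep pushing.

>>> move_arm(series=[0, -8, 0, 0, 0, 0, -16, 1, 0, 0, 0, -20, 1, 0, 0, 0, -24, 1, 0, 0, 0, -24, 1, 0, 0])

```text
clock: 3.28
tcp_pos: [0.5305, 0.1228, 0.04]
ee_rot: [0.021, 1.0, -0.0, 0.0]
force: [-1.1, -1.8, -0.3]
opening: 0.0004
grasp_force: 0.6
```

>>> move_arm(series=[0, -4, 0, 0, 0, 0, -8, 0, 0, 0, 0, -12, 0, 0, 0, 0, -15, 0, 0, 0, 0, -15, 0, 0, 0])

```text
clock: 3.9
tcp_pos: [0.5303, 0.123, 0.0385]
ee_rot: [0.019, 1.0, -0.001, -0.014]
force: [-46.3, 0.5, 35.1]
opening: 0.0003
grasp_force: 23.0
```

>>> move_arm(series=[0, 15, 0, 0, 0, 0, 50, 0, 0, 0, 0, 80, 0, 0, 0, 0, 80, 0, -60, 0, 0, 80, 0, -120, 0])

```text
clock: 4.53
tcp_pos: [0.4656, 0.1258, 0.1618]
ee_rot: [0.02, 1.0, 0.0, 0.001]
force: [2.8, 1.0, -0.5]
opening: 0.0003
grasp_force: 0.0
```

>>> move_arm(series=[1, 0, 0, -60, 0, 1, 20, -62, -60, 0, 1, 20, -124, -60, 0, 1, 20, -160, -60, 0, 1, 20, -180, -60, 0])

```text
clock: 5.15
tcp_pos: [0.4387, -0.0557, 0.221]
ee_rot: [0.022, 1.0, 0.0, 0.002]
force: [0.9, -0.5, 0.1]
opening: 0.047
grasp_force: 0.0
```

Run:
```python
from h import *
st();im=bot.read_camera("top");im2=bot.read_camera("scene")
cv2.imwrite("pics/t2.png",np.hstack([crop(im,220,125,67,100,6),crop(im2,285,180,66,100,6)]))
cv2.imwrite("pics/t2f.png",im);cv2.imwrite("pics/s2f.png",im2)
```

```text
{'clock': np.float64(5.15), 'qpos': array([-0.3558,  0.0859,  0.402 ,  2.0411, -0.0397,  1.0183,  1.5924]), 'tcp_pos': array([ 0.4387, -0.0557,  0.221 ]), 'force': array([ 0.8828, -0.4958,  0.119 ]), 'opening': np.float64(0.047), 'grasp_force': np.float64(0.0)}
```

View pics/t2.png

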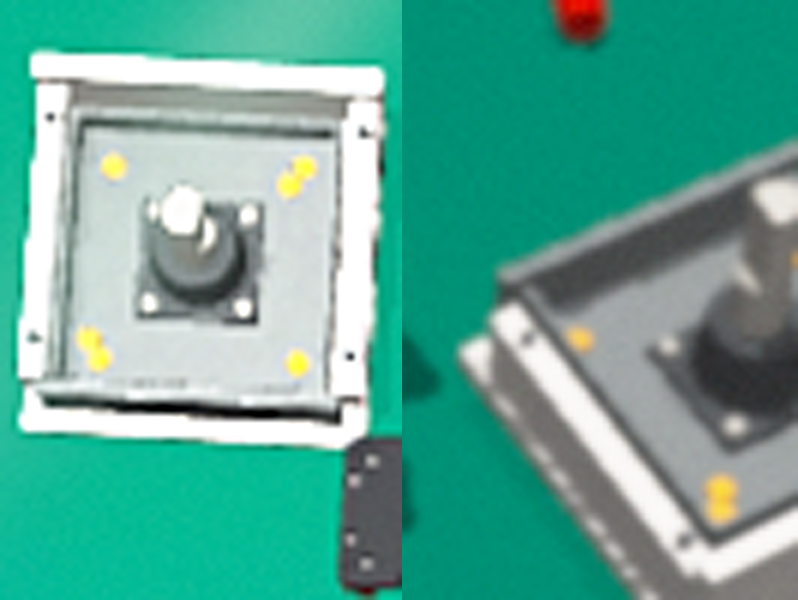

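The drawer is home: its front plate sits against the rails. The shaft top is at about (183,211) in the left crop and (778,203) in the right one.

Run:
```python
from h import *
print(ray("top",220+183.5/6-.5,125+211.5/6-.5,.15), ray("scene",285+(778-402+.5)/6-.5,180+203.5/6-.5,.15))
# front plate top front edge
a=ray("top",220+25/6-.5,125+393/6-.5,.068);b=ray("top",220+362/6-.5,125+410/6-.5,.068);print(a,b)
y=np.radians(-2.8)
f=np.array([.5453,.124]);
T=lambda yaw,x0,y0:None
im=cv2.imread("pics/s2f.png");cv2.imwrite("pics/s2c.png",np.vstack([np.hstack([crop(im,315,190,60,60,6),crop(cv2.imread("pics/t2f.png"),230,140,40,40,9)])]))
```

```text
[0.6226 0.1191 0.15  ] [0.6251 0.1163 0.15  ]
[0.5458 0.2059 0.068 ] [0.5383 0.0309 0.068 ]
```

View pics/s2c.png

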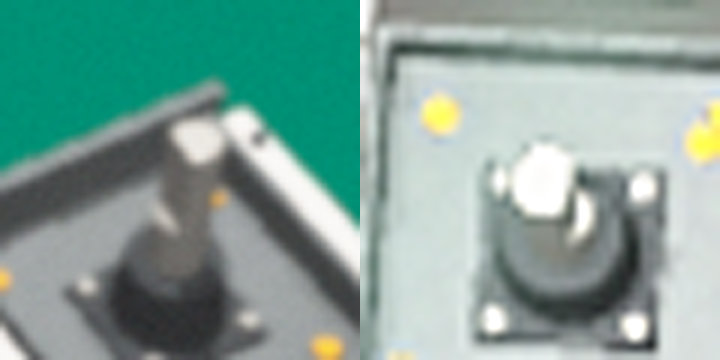

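The right crop shows the D ledge as a bright sliver at about (581,216), to the right of the shaft and slightly towards the front.

Run:
```python
from h import *
S=np.array([.6228,.1178])
L=[ray("top",230+581.5/9-40-.5,140+217/9-.5,.105),ray("scene",315+160.5/6-.5,190+215.5/6-.5,.105)]
for l in L: print(l,l[:2]-S,np.degrees(np.arctan2(*(l[:2]-S)[::-1]))%360)
for n in("top","scene"):print(proj(n,[[*S,.15],[*S,.105],[*S,.075]]))
for p in (-115,60,65,70):to([*S,.22],p)
```

```text
[0.6218 0.1101 0.105 ] [-0.001  -0.0077] 262.6004053401129
[0.6201 0.108  0.105 ] [-0.0027 -0.0098] 254.5965750375302
[[250.5 159.7]
 [251.6 163.3]
 [252.3 165.6]]
[[347.2 212.6]
 [345.  224.5]
 [343.7 232.1]]
to [np.float64(0.6228), np.float64(0.1178), 0.22] -115 -> [-176.2  181.5    1.3] spin 22.4 | phi 87.4
to [np.float64(0.6228), np.float64(0.1178), 0.22] 60 -> [-176.2  181.5    1.3] spin 27.4 | phi 87.4
to [np.float64(0.6228), np.float64(0.1178), 0.22] 65 -> [-176.2  181.5    1.3] spin 22.4 | phi 87.4
to [np.float64(0.6228), np.float64(0.1178), 0.22] 70 -> [-176.2  181.5    1.3] spin 17.4 | phi 87.4
```

>>> move_arm(series=[1, -176, 181, 1, 15, 1, -176, 181, 1, 15, 1, -176, 181, 1, 15, 1, -176, 181, 1, 15, 1, -176, 181, 1, 15])

```text
clock: 5.88
tcp_pos: [0.6228, 0.127, 0.2173]
ee_rot: [0.147, 0.989, 0.001, -0.0]
force: [0.2, 0.2, 0.1]
opening: 0.0877
grasp_force: 0.0
```

Run:
```python
from h import *
st();S=[.6228,.1178];to([*S,.109],72)
```

```text
{'clock': np.float64(5.875), 'qpos': array([-0.5129,  0.4428,  0.3336,  1.5932, -0.1571,  1.1319,  1.1328]), 'tcp_pos': array([0.6228, 0.127 , 0.2173]), 'force': array([0.1561, 0.1648, 0.0748]), 'opening': np.float64(0.0877), 'grasp_force': np.float64(0.0)}
to [0.6228, 0.1178, 0.109] 72 -> [ -2.7  -8.9 108.3] spin 1.1 | phi 73.1
```

>>> move_arm(series=[1, -2, -9, 0, 0, 1, -2, -9, 50, 0, 1, -2, -9, 90, 0, 1, -2, -9, 108, 0, 1, -2, -9, 108, 0])

```text
clock: 6.5
tcp_pos: [0.6198, 0.1099, 0.1111]
ee_rot: [0.152, 0.988, -0.0, -0.0]
force: [-0.1, -0.0, 1.0]
opening: 0.0879
grasp_force: 0.0
```

Run:
```python
from h import *
st();S=[.6228,.1178];to([*S,.109],72)
```

```text
{'clock': np.float64(6.5), 'qpos': array([-0.4726,  0.5404,  0.3104,  1.7128, -0.1984,  0.9205,  1.1838]), 'tcp_pos': array([0.6198, 0.1099, 0.1111]), 'force': array([-0.1253, -0.0342,  0.9873]), 'opening': np.float64(0.0879), 'grasp_force': np.float64(0.0)}
to [0.6228, 0.1178, 0.109] 72 -> [-0.5  8.4  2.1] spin 0.6 | phi 72.6
```

>>> move_arm(series=[1, 0, 8, 2, 0, 0.4, 0, 8, 2, 0, 0, 0, 8, 2, 0, 0, 0, 8, 2, 0, 0, 0, 8, 2, 0])

```text
clock: 7.12
tcp_pos: [0.6229, 0.1186, 0.1093]
ee_rot: [0.151, 0.989, 0.0, 0.0]
force: [0.5, -0.2, -0.2]
opening: 0.0516
grasp_force: 0.0
```

>>> move_arm(series=[0, 0, 0, 0, 0, 0, 0, 0, 0, 0, 0, 0, 0, 0, 0])

```text
clock: 7.5
tcp_pos: [0.6231, 0.1202, 0.1092]
ee_rot: [0.151, 0.989, 0.001, 0.0]
force: [1.5, 9.9, -3.4]
opening: 0.0216
grasp_force: 4.5
```

Run:
```python
from h import *
st();print(bot.observe()["ft_torque"]);to([.6228,.1178,.109],-2.8)
```

```text
{'clock': np.float64(7.5), 'qpos': array([-0.4824,  0.5488,  0.3072,  1.7028, -0.202 ,  0.9197,  1.1735]), 'tcp_pos': array([0.6231, 0.1202, 0.1092]), 'force': array([ 1.5354,  9.8986, -3.3528]), 'opening': np.float64(0.0216), 'grasp_force': np.float64(4.5278)}
[ 1.88127687 -0.40082526 -0.02877356]
to [0.6228, 0.1178, 0.109] -2.8 -> [-0.5 -2.4  0.2] spin 75.5 | phi 72.7
```

>>> move_arm(series=[0, 0, 0, 0, 0, 0, 0, 0, 0, 0, 0, 0, 0, 0, 0, 0, 0, 0, 0, 0, 0, 0, 0, 0, 0])

```text
clock: 8.12
tcp_pos: [0.6232, 0.1211, 0.1092]
ee_rot: [0.15, 0.989, 0.001, 0.0]
force: [1.9, 4.9, -2.4]
opening: 0.02
grasp_force: 30.0
```

Run:
```python
from h import *
st();print(bot.observe()["ft_torque"]);to([.6228,.1178,.109],-2.8)
```

```text
{'clock': np.float64(8.125), 'qpos': array([-0.483 ,  0.549 ,  0.3065,  1.7024, -0.2019,  0.9194,  1.1737]), 'tcp_pos': array([0.6232, 0.1211, 0.1092]), 'force': array([ 1.9117,  4.9381, -2.3893]), 'opening': np.float64(0.02), 'grasp_force': np.float64(29.9993)}
[ 0.97802877 -0.38223341  0.06600601]
to [0.6228, 0.1178, 0.109] -2.8 -> [-0.6 -3.2  0.2] spin 75.6 | phi 72.8
```

>>> move_arm(series=[0, 0, 1, 0, 8, 0, 0, 1, 0, 16, 0, 0, 1, 0, 24, 0, -0.5, 1, 0, 32, 0, -1, 1, 0, 40])

```text
clock: 8.75
tcp_pos: [0.6242, 0.1201, 0.1092]
ee_rot: [0.481, 0.876, 0.0, 0.0]
force: [0.5, 1.8, -1.0]
opening: 0.0196
grasp_force: 30.0
```

Run:
```python
from h import *
st();print(bot.observe()["ft_torque"]);to([.6249,.1186,.109],-2.8)
```

```text
{'clock': np.float64(8.75), 'qpos': array([-0.6033,  0.5763,  0.4857,  1.708 , -0.3221,  0.9367,  0.5745]), 'tcp_pos': array([0.6242, 0.1201, 0.1092]), 'force': array([ 0.4998,  1.7575, -0.9532]), 'opening': np.float64(0.0196), 'grasp_force': np.float64(29.9969)}
[ 0.27662634 -0.06979013  0.11186539]
to [0.6249, 0.1186, 0.109] -2.8 -> [-1.7 -0.3  0.2] spin 35.2 | phi 32.4
```

>>> move_arm(series=[0, 0, 0, 0, 8, 0, 0, 0, 0, 16, 0, -1, 0, 0, 24, 0, -1, 0, 0, 32, 0, -1, 0, 0, 38])

```text
clock: 9.38
tcp_pos: [0.6245, 0.1189, 0.1092]
ee_rot: [0.74, 0.672, 0.0, -0.0]
force: [-0.6, 1.0, -0.7]
opening: 0.0196
grasp_force: 30.0
```

Run:
```python
from h import *
st();print(bot.observe()["ft_torque"]);to([.6249,.1186,.109],-2.8)
```

```text
{'clock': np.float64(9.375), 'qpos': array([-0.7112,  0.6158,  0.6564,  1.7149, -0.4437,  0.9644,  0.0181]), 'tcp_pos': array([0.6245, 0.1189, 0.1092]), 'force': array([-0.6009,  0.9621, -0.745 ]), 'opening': np.float64(0.0196), 'grasp_force': np.float64(29.9981)}
[-0.02547246  0.10036238  0.09071698]
to [0.6249, 0.1186, 0.109] -2.8 -> [-0.3  0.4  0.2] spin -2.7 | phi -5.5
```

>>> move_arm(series=[1, 0, 0, 0, 0, 1, 0, 0, 0, 0, 1, 0, 0, -20, 0, 1, 0, 0, -60, 0, 1, 0, 0, -120, 0])

```text
clock: 10.0
tcp_pos: [0.6238, 0.1181, 0.2306]
ee_rot: [0.739, 0.673, -0.001, -0.0]
force: [1.2, 0.3, 0.2]
opening: 0.066
grasp_force: 0.0
```

Run:
```python
from h import *
st();to([.487,-.115,.20],-46.3)
```

```text
{'clock': np.float64(10.0), 'qpos': array([-0.7615,  0.4952,  0.73  ,  1.5949, -0.348 ,  1.1879, -0.0521]), 'tcp_pos': array([0.6238, 0.1181, 0.2306]), 'force': array([1.1992, 0.3299, 0.2005]), 'opening': np.float64(0.066), 'grasp_force': np.float64(0.0)}
to [0.487, -0.115, 0.2] -46.3 -> [-244.8 -114.5   31. ] spin 41.0 | phi -5.3
```

>>> move_arm(series=[1, -245, -115, 31, 41, 1, -245, -115, 31, 41, 1, -245, -115, 31, 41, 1, -245, -115, 31, 41, 1, -245, -115, 31, 41])

```text
clock: 10.62
tcp_pos: [0.4853, -0.1181, 0.1993]
ee_rot: [0.929, 0.369, 0.001, -0.0]
force: [0.3, -0.2, 0.6]
opening: 0.0879
grasp_force: 0.0
```

>>> move_arm(series=[1, 0, 0, 0, 0, 1, 0, 0, 0, 0, 1, 0, 0, 0, 0])

```text
clock: 11.0
tcp_pos: [0.4882, -0.1133, 0.1983]
ee_rot: [0.928, 0.373, 0.0, 0.0]
force: [-0.5, -0.3, -0.3]
opening: 0.0878
grasp_force: 0.0
```

Run:
```python
from h import *
st();to([.487,-.115,.20],-46.3)
a=bot.read_camera("top");b=bot.read_camera("scene")
cv2.imwrite("pics/c4.png",np.hstack([np.vstack([crop(a,230,140,40,40,7),crop(b,320,190,40,40,7)]),crop(a,305,190,50,50,11.2), ][:1]+[crop(b,215,225,50,50,11.2)[:560]]))
```

```text
{'clock': np.float64(11.0), 'qpos': array([-0.6667,  0.3257,  0.9998,  1.966 , -0.3217,  1.0187, -0.3246]), 'tcp_pos': array([ 0.4882, -0.1133,  0.1983]), 'force': array([-0.4693, -0.3366, -0.3184]), 'opening': np.float64(0.0878), 'grasp_force': np.float64(0.0)}
to [0.487, -0.115, 0.2] -46.3 -> [-2.1  0.4 -1.7] spin 0.1 | phi -46.2
```

View pics/c4.png

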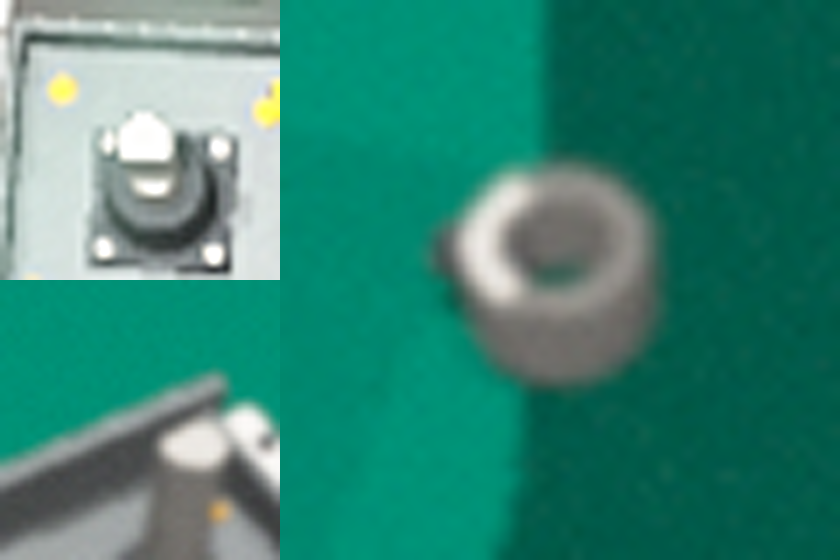

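The shaft's flat now faces the drawer's front. In the scene crop the collar is where it was, with its top centre near (555,238). I'll centre it in the gripper by squeezing it at ±38° before the real grip.

>>> move_arm(series=[1, -2, 0, 50, -10, 1, -2, 0, 100, -20, 1, -2, 0, 150, -30, 1, -2, 0, 180, -38, 1, -2, 0, 192, -38])

```text
clock: 11.72
tcp_pos: [0.485, -0.1158, 0.0045]
ee_rot: [0.757, 0.653, -0.001, -0.001]
force: [-0.0, -0.2, 0.6]
opening: 0.0875
grasp_force: 0.0
```

Run:
```python
from h import *
st();to([.487,-.115,.006],-8.3)
```

```text
{'clock': np.float64(11.725), 'qpos': array([-0.2925,  0.5742,  0.5583,  2.1092, -0.5336,  0.6011,  0.4982]), 'tcp_pos': array([ 0.485 , -0.1158,  0.0045]), 'force': array([-0.0407, -0.1652,  0.607 ]), 'opening': np.float64(0.0875), 'grasp_force': np.float64(0.0)}
to [0.487, -0.115, 0.006] -8.3 -> [ 1.1  1.8 -1.5] spin -0.1 | phi -8.4
```

>>> move_arm(series=[0, 0, 0, 0, 0, 0, 0, 0, 0, 0, 0, 0, 0, 0, 0, 0, 0, 0, 0, 0, 0, 0, 0, 0, 0])

```text
clock: 12.35
tcp_pos: [0.486, -0.1159, 0.0065]
ee_rot: [0.757, 0.654, 0.0, 0.0]
force: [-1.2, 1.3, 5.7]
opening: 0.0441
grasp_force: 30.0
```

>>> move_arm(series=[0, 0, 0, 0, 0, 0, 0, 0, 0, 0, 1, 0, 0, 0, 0, 1, 0, 0, 0, 0, 1, 0, 0, 0, 0])

```text
clock: 12.98
tcp_pos: [0.4857, -0.1162, 0.0061]
ee_rot: [0.757, 0.654, -0.0, -0.0]
force: [0.0, -0.1, -0.0]
opening: 0.0702
grasp_force: 0.0
```

Run:
```python
from h import *
st();to([.487,-.115,.006],-84.3)
```

```text
{'clock': np.float64(12.975), 'qpos': array([-0.2941,  0.5714,  0.5607,  2.1091, -0.5328,  0.6016,  0.4985]), 'tcp_pos': array([ 0.4857, -0.1162,  0.0061]), 'force': array([ 0.0316, -0.1044, -0.0167]), 'opening': np.float64(0.0702), 'grasp_force': np.float64(0.0)}
to [0.487, -0.115, 0.006] -84.3 -> [1.3 1.1 0.1] spin 75.9 | phi -8.4
```

>>> move_arm(series=[1, 0, 0, 0, 10, 1, 0, 0, 0, 20, 1, 0, 0, 0, 30, 1, 0, 0, 0, 40, 1, 0, 0, 0, 50])

```text
clock: 13.6
tcp_pos: [0.4858, -0.1161, 0.0061]
ee_rot: [0.963, 0.27, 0.0, 0.0]
force: [-0.6, 0.0, 0.3]
opening: 0.0878
grasp_force: 0.0
```

>>> move_arm(series=[1, 0, 0, 0, 10, 1, 0, 0, 0, 20, 1, 0, 0, 0, 26, 1, 0, 0, 0, 26, 0, 0, 0, 0, 26])

```text
clock: 14.22
tcp_pos: [0.4858, -0.1161, 0.0061]
ee_rot: [0.999, 0.05, -0.0, 0.0]
force: [0.6, 0.1, -0.1]
opening: 0.0812
grasp_force: 0.0
```

Run:
```python
from h import *
st();to([.4857,-.1162,.006],-84.3)
```

```text
{'clock': np.float64(14.225), 'qpos': array([-0.5247,  0.7044,  0.9039,  2.1218, -0.8582,  0.7374, -0.517 ]), 'tcp_pos': array([ 0.4858, -0.1161,  0.0061]), 'force': array([ 0.5968,  0.1083, -0.125 ]), 'opening': np.float64(0.0812), 'grasp_force': np.float64(0.0)}
to [0.4857, -0.1162, 0.006] -84.3 -> [-0.1  0.1  0.1] spin 0.1 | phi -84.2
```

>>> move_arm(series=[0, 0, 0, 0, 0, 0, 0, 0, 0, 0, 0, 0, 0, 0, 0, 0, 0, 0, 0, 0, 0, 0, 0, 0, 0])

```text
clock: 14.85
tcp_pos: [0.4858, -0.1159, 0.0062]
ee_rot: [0.999, 0.049, -0.0, -0.0]
force: [0.3, 0.9, 0.5]
opening: 0.0439
grasp_force: 30.0
```

>>> move_arm(series=[0, 0, 0, 0, 0, 1, 0, 0, 0, 0, 1, 0, 0, 0, 0, 1, 0, 0, 0, 0, 1, 0, 0, 0, -8])

```text
clock: 15.48
tcp_pos: [0.4857, -0.1162, 0.006]
ee_rot: [0.993, 0.12, -0.0, 0.0]
force: [0.5, 0.2, 0.4]
opening: 0.0804
grasp_force: 0.0
```

>>> move_arm(series=[1, 0, 0, 0, -10, 1, 0, 0, 0, -20, 1, 0, 0, 0, -30, 0, 0, 0, 0, -30, 0, 0, 0, 0, -30])

```text
clock: 16.1
tcp_pos: [0.4858, -0.1162, 0.0061]
ee_rot: [0.929, 0.37, 0.0, -0.0]
force: [0.2, 0.5, -0.4]
opening: 0.071
grasp_force: 0.0
```

>>> move_arm(series=[0, 0, 0, 0, 0, 0, 0, 0, 0, 0, 0, 0, 0, 0, 0, 0, 0, 0, 0, 0, 0, 0, 0, 0, 0])

```text
clock: 16.73
tcp_pos: [0.4857, -0.1161, 0.0061]
ee_rot: [0.928, 0.372, -0.0, -0.0]
force: [0.0, 0.7, -1.5]
opening: 0.044
grasp_force: 30.0
```

Run:
```python
from h import *
st();to([.4857,-.1162,.006],-46.3)
```

```text
{'clock': np.float64(16.725), 'qpos': array([-4.1960e-01,  6.2840e-01,  7.3940e-01,  2.1163e+00, -7.0410e-01,
        6.5850e-01, -1.4000e-03]), 'tcp_pos': array([ 0.4857, -0.1161,  0.0061]), 'force': array([ 0.0148,  0.68  , -1.5451]), 'opening': np.float64(0.044), 'grasp_force': np.float64(29.9995)}
to [0.4857, -0.1162, 0.006] -46.3 -> [-0.1  0.1  0.1] spin -0.1 | phi -46.4
```

>>> move_arm(series=[0, 0, 0, -50, 0, 0, 0, 0, -110, 0, 0, 0, 0, -170, 0, 0, 0, 0, -210, 0, 0, 0, 0, -210, 0])

```text
clock: 17.35
tcp_pos: [0.4871, -0.1163, 0.2184]
ee_rot: [0.928, 0.372, 0.002, 0.0]
force: [-0.1, 0.8, -2.5]
opening: 0.0439
grasp_force: 30.0
```

Run:
```python
from h import *
st();to([.622,.1187,.22],-92.8)
```

```text
{'clock': np.float64(17.35), 'qpos': array([-0.7341,  0.3184,  1.0941,  1.9473, -0.3271,  1.0633, -0.3079]), 'tcp_pos': array([ 0.4871, -0.1163,  0.2184]), 'force': array([-0.1407,  0.8472, -2.4934]), 'opening': np.float64(0.0439), 'grasp_force': np.float64(29.9998)}
to [0.622, 0.1187, 0.22] -92.8 -> [259.8 -76.9  -0.6] spin 46.5 | phi -46.3
```

>>> move_arm(series=[0, 52, -15, 0, 9, 0, 104, -31, 0, 18, 0, 156, -46, 0, 27, 0, 208, -61, 0, 36, 0, 255, -75, 0, 45])

```text
clock: 17.98
tcp_pos: [0.6186, 0.1161, 0.2139]
ee_rot: [1.0, -0.014, -0.001, 0.0]
force: [0.4, -0.8, -1.1]
opening: 0.0441
grasp_force: 30.0
```

>>> move_arm(series=[0, 0, 0, 0, 0, 0, 0, 0, 0, 0, 0, 0, 0, 0, 0])

```text
clock: 18.35
tcp_pos: [0.6179, 0.1125, 0.2158]
ee_rot: [1.0, -0.013, -0.0, -0.0]
force: [0.5, 0.5, -1.0]
opening: 0.0437
grasp_force: 30.0
```

Run:
```python
from h import *
st();to([.622,.1187,.165],-92.8)
a=bot.read_camera("top");b=bot.read_camera("scene")
s=bot.observe()["tcp_pos"]
pt=np.array([s-[0,0,.006],s+[0,0,.022]]);print(proj("scene",pt),proj("top",pt))
cv2.imwrite("pics/c5.png",np.hstack([crop(a,225,125,50,75,8)[:600],crop(b,315,140,50,75,8)]))
```

```text
{'clock': np.float64(18.35), 'qpos': array([-0.9826,  0.6745,  1.1682,  1.645 , -0.6469,  1.2648, -1.2831]), 'tcp_pos': array([0.6179, 0.1125, 0.2158]), 'force': array([ 0.508 ,  0.5199, -0.9926]), 'opening': np.float64(0.0437), 'grasp_force': np.float64(29.9994)}
to [0.622, 0.1187, 0.165] -92.8 -> [ 4.  -6.2 50.8] spin 1.3 | phi -91.5
[[347.3 194.9]
 [348.8 186.4]] [[250.6 156.1]
 [249.9 153.6]]
```

View pics/c5.png

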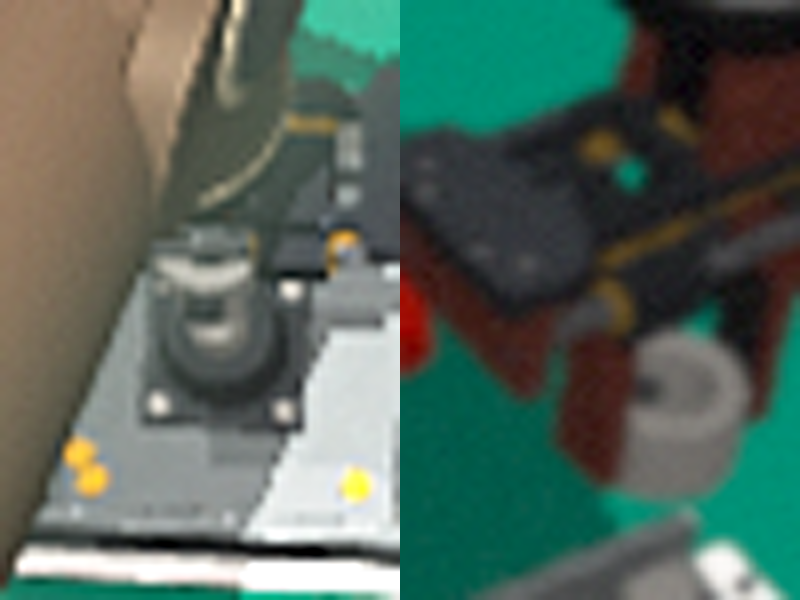

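The right crop shows the collar held level, with its top centre near (690,385) and a dark spot on the bore wall at about (648,385). The screw head is hidden. I'll spend the last picture on an enlarged, brightened crop to settle which way the screw points.

Run:
```python
from h import *
st();b=bot.read_camera("scene");a=bot.read_camera("top");st()
s=bot.observe()["tcp_pos"];pt=np.array([s-[0,0,.006],s+[0,0,.022]])
g=lambda im:np.clip((im/255.)**.6*255,0,255).astype(np.uint8)
cv2.imwrite("pics/c6.png",np.hstack([g(crop(b,333,172,30,37,16)[:592]),g(crop(a,240,147,20,37,16)[:592])]))
print((proj("scene",pt)-[333,172]+.5)*16-.5,(proj("top",pt)-[240,147]+.5)*16-.5+[480,0])
for az in(177,190,205,220):
    d=np.array([np.cos(np.radians(az)),np.sin(np.radians(az)),0])
    print(az,((proj("scene",[s+[0,0,.008]+d*.0083,s+[0,0,.008]+d*.013,s+[0,0,.008]+d*.03])-[333,172]+.5)*16-.5).round().tolist())
```

```text
{'clock': np.float64(18.45), 'qpos': array([-0.9828,  0.6739,  1.1681,  1.6442, -0.647 ,  1.265 , -1.2835]), 'tcp_pos': array([0.6182, 0.113 , 0.2163]), 'force': array([-0.1774, -0.163 , -1.9097]), 'opening': np.float64(0.0439), 'grasp_force': np.float64(29.9995)}
{'clock': np.float64(18.55), 'qpos': array([-0.9832,  0.674 ,  1.1679,  1.6436, -0.6471,  1.2652, -1.2837]), 'tcp_pos': array([0.6184, 0.1135, 0.2164]), 'force': array([-0.0499, -0.5778, -1.5335]), 'opening': np.float64(0.0438), 'grasp_force': np.float64(29.9997)}
[[241.1 372.3]
 [263.5 236.3]] [[653.9 151.5]
 [642.7 111.5]]
177 [[219.0, 270.0], [201.0, 249.0], [134.0, 179.0]]
190 [[209.0, 275.0], [185.0, 259.0], [99.0, 196.0]]
205 [[201.0, 283.0], [172.0, 272.0], [68.0, 225.0]]
220 [[196.0, 292.0], [164.0, 286.0], [49.0, 260.0]]
```

View pics/c6.png

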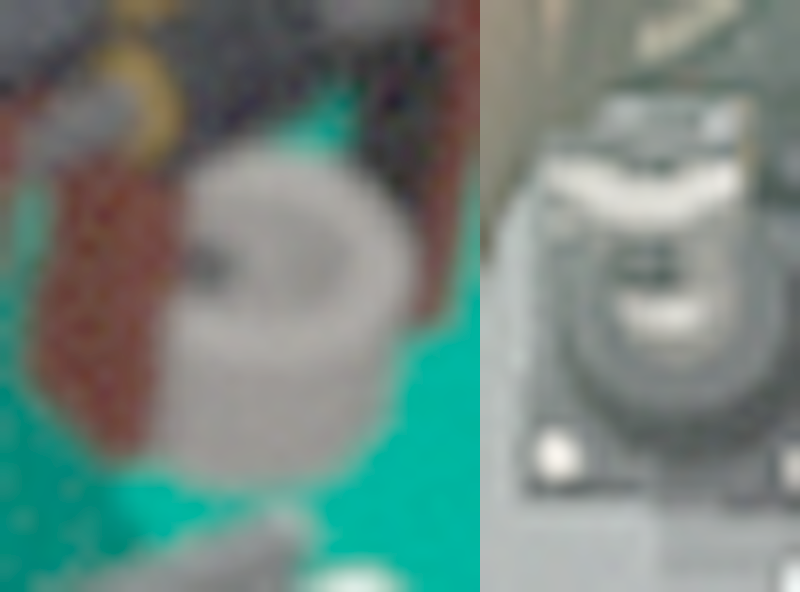

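The scene crop has the screw's tip at about (208,262), and in the top crop the screw head sits straight below the collar at (650,265). So the screw points at about 179°, and the target is 177°. I'll go down to just above the shaft and let the arm settle.

>>> move_arm(series=[0, 2, -2, 15, 2, 0, 2, -2, 30, 2, 0, 2, -2, 45, 2, 0, 2, -2, 50, 2, 0, 2, -2, 50, 2])

```text
clock: 19.18
tcp_pos: [0.6204, 0.116, 0.1657]
ee_rot: [1.0, -0.029, -0.0, 0.0]
force: [0.1, 0.3, -1.4]
opening: 0.0438
grasp_force: 30.0
```

>>> move_arm(series=[0, 0, 0, 0, 0, 0, 0, 0, 0, 0, 0, 0, 0, 0, 0, 0, 0, 0, 0, 0, 0, 0, 0, 0, 0])

```text
clock: 19.8
tcp_pos: [0.6206, 0.1162, 0.1662]
ee_rot: [1.0, -0.029, 0.0, -0.0]
force: [-0.5, -0.8, -1.2]
opening: 0.0438
grasp_force: 30.0
```

>>> move_arm(series=[0, 0, 0, 0, 0, 0, 0, 0, 0, 0, 0, 0, 0, 0, 0, 0, 0, 0, 0, 0, 0, 0, 0, 0, 0])

```text
clock: 20.42
tcp_pos: [0.6206, 0.1161, 0.1662]
ee_rot: [1.0, -0.029, 0.0, -0.0]
force: [-0.4, -0.7, -2.8]
opening: 0.0438
grasp_force: 30.0
```

Run:
```python
from h import *
st();to([.622,.1187,.157],-93)
```

```text
{'clock': np.float64(20.425), 'qpos': array([-0.9637,  0.728 ,  1.1288,  1.691 , -0.705 ,  1.1896, -1.2806]), 'tcp_pos': array([0.6206, 0.1161, 0.1662]), 'force': array([-0.3731, -0.674 , -2.8337]), 'opening': np.float64(0.0438), 'grasp_force': np.float64(29.9996)}
to [0.622, 0.1187, 0.157] -93 -> [ 1.3 -2.6  9.2] spin -0.4 | phi -93.4
```

>>> move_arm(series=[0, 1.3, -2.6, 0, 0, 0, 1.3, -2.6, 4, 0, 0, 1.3, -2.6, 8, 0, 0, 1.3, -2.6, 10, 0, 0, 1.3, -2.6, 12, 0])

```text
clock: 21.05
tcp_pos: [0.622, 0.1185, 0.154]
ee_rot: [1.0, -0.029, -0.0, 0.0]
force: [0.4, 0.5, -1.1]
opening: 0.0435
grasp_force: 30.0
```

Run:
```python
from h import *
st();to([.622,.1188,.128],-93);print(bot.observe()["ft_torque"])
```

```text
{'clock': np.float64(21.05), 'qpos': array([-0.9582,  0.7423,  1.1157,  1.6977, -0.7191,  1.1724, -1.2756]), 'tcp_pos': array([0.622 , 0.1185, 0.154 ]), 'force': array([ 0.3793,  0.5165, -1.1072]), 'opening': np.float64(0.0435), 'grasp_force': np.float64(29.9996)}
to [0.622, 0.1188, 0.128] -93 -> [-0.  -0.3 26. ] spin -0.4 | phi -93.4
[-0.00860645  0.15828258  0.02380272]
```

>>> move_arm(series=[0, 0, 0, 2, 0, 0, 0, 0, 4, 0, 0, 0, 0, 6, 0, 0, 0, 0, 7, 0, 0, 0, 0, 8, 0])

```text
clock: 21.68
tcp_pos: [0.622, 0.1186, 0.1461]
ee_rot: [1.0, -0.029, 0.0, -0.0]
force: [-0.3, 1.0, -1.8]
opening: 0.0441
grasp_force: 30.0
```

>>> move_arm(series=[0, 0, 0, 1, 0, 0, 0, 0, 2, 0, 0, 0, 0, 3, 0, 0, 0, 0, 4, 0, 0, 0, 0, 5, 0])

```text
clock: 22.3
tcp_pos: [0.622, 0.1186, 0.1411]
ee_rot: [1.0, -0.029, -0.0, -0.0]
force: [-0.6, -0.1, -2.3]
opening: 0.044
grasp_force: 30.0
```

>>> move_arm(series=[0, 0, 0, 3, 0, 0, 0, 0, 6, 0, 0, 0, 0, 9, 0, 0, 0, 0, 11, 0, 0, 0, 0, 13, 0])

```text
clock: 22.92
tcp_pos: [0.622, 0.1186, 0.128]
ee_rot: [1.0, -0.029, -0.0, 0.0]
force: [0.0, -0.0, -1.5]
opening: 0.044
grasp_force: 30.0
```

>>> move_arm(series=[0, 0, 0, 0, 0, 0, 0, 0, 0, 0, 0, 0, 0, 0, 0, 0, 0, 0, 0, 0, 0, 0, 0, 0, 0])

```text
clock: 23.55
tcp_pos: [0.622, 0.1187, 0.1282]
ee_rot: [1.0, -0.029, 0.0, -0.0]
force: [-0.3, 0.3, -1.1]
opening: 0.0439
grasp_force: 30.0
```

Run:
```python
from h import *
st();to([.622,.1188,.128],-93);print(bot.observe()["ft_torque"])
```

```text
{'clock': np.float64(23.55), 'qpos': array([-0.9449,  0.7672,  1.0892,  1.7202, -0.7474,  1.1317, -1.2561]), 'tcp_pos': array([0.622 , 0.1187, 0.1282]), 'force': array([-0.3477,  0.2975, -1.0751]), 'opening': np.float64(0.0439), 'grasp_force': np.float64(29.9996)}
to [0.622, 0.1188, 0.128] -93 -> [-0.  -0.1  0.2] spin -0.4 | phi -93.4
[-0.00776835  0.09702852 -0.00625527]
```

A small sideways nudge will confirm the shaft is inside the bore.

>>> move_arm(series=[0, 0, 1.5, 0, 0, 0, 0, 2.5, 0, 0])

```text
clock: 23.8
tcp_pos: [0.6218, 0.1178, 0.1281]
ee_rot: [1.0, -0.029, -0.0, -0.001]
force: [-0.4, 6.4, -1.4]
opening: 0.0437
grasp_force: 30.0
```

>>> move_arm(series=[0, 0, -2.5, 0, 0, 0, 0, -2.5, 0, 0, 0, 0, -2.5, 0, 0])

```text
clock: 24.18
tcp_pos: [0.622, 0.1181, 0.1282]
ee_rot: [1.0, -0.03, 0.0, 0.0]
force: [-0.9, -0.9, -0.6]
opening: 0.0438
grasp_force: 30.0
```

The nudge stopped after about 1 mm with 6 N of force, so the shaft is in the bore. I'm handing the job in.

```bash
python3 -c "
from rig import bot
print(bot.finish_job())"
```

```text
the job is handed in; nothing more can be done
None
```

The job is handed in at about 24 s, with the drawer home, the shaft's flat facing the drawer's front, and the collar held level and flush on the shaft with its screw pointing to the front; the judge's result was not shown.

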